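# Reset the tripped breaker on the workshop's power console

## Task

One of the three breakers on the bench power console has tripped: its handle stands midway, between on and off. Reset it as an electrician would: push the handle fully off, past its off rest, until you feel the latch give and the handle come up against its end stop, then throw it on so that it stays on, and take the hand away. Feel your way and never put more than 22 N on the breaker; leave the other two breakers and the things on the bench as they are.

Things in the scene. Friction and masses are not known exactly. Their poses are not given: they have to be found in the camera images.
- console: Grey sheet-steel desk console fixed to the bench, 262 (x) x 384 (y) mm, 92 mm tall at its near edge, 138 mm at its far edge. Origin: centre of its underside; z up, +x to its far, taller side. Its top panel slopes down to -x by 0.175 rad: panel normal (-0.174, 0, 0.985) in this frame. Three identical black breakers stand in a row along y, 105 mm apart, in any order.
- breaker_tripped: Tripped breaker, fixed: black case 140 mm (up the slope) x 90 mm (y), front face 15 mm above the panel, with a frame 6 mm high, 84 x 56 mm, round the handle's slot. Origin: on the handle's hinge axis, 35 mm below the front face (41 mm below the top of the frame) along the panel normal. Axes level, parallel to the console's (x to the far side, z up); y is the hinge axis.
- handle_tripped (a joint): Angle (rad) of its white handle, a bar 24 mm wide (y), 11 mm thick. 0 = along the panel normal, + = leaning to the far side (ON), - = to the near side (OFF); it leans (value - 0.175) from vertical. Tripped: about +0.05, held by the trip latch, which blocks any push towards ON. An over-centre spring carries it past 0 to rest at -0.20 (OFF) or, once reset, at +0.28 (ON).
- handle_tripped_tip (a point): Middle of the handle's top end, 72 mm from the hinge axis; z along the handle, outwards; y along the hinge axis. Swinging the handle over between off and on takes about 5 N, 50 mm from the axis. Resting at OFF does not reset it; let go after the reset it goes back to the OFF rest, and pushed to ON from there it snaps over past 0 and stays.
- handle_tripped_grip (a point): Point in the handle 50 mm from the hinge axis. Pushing here past the OFF rest, somewhere from -0.23 to -0.50 rad (unseen, differs by breaker) the reset spring is met: the force climbs to about 15 N, then the latch gives and the force drops, and 2 mm on the stiff end stop (about 12 N per mm) takes it up again. At 18 N on the stop it is surely reset; over 22 N it breaks.
- breaker_live: Identical breaker that is on; origin and axes as for breaker_tripped.
- handle_live (a joint): Its handle, same meaning; at +0.28 (ON), to be left there.
- breaker_spare: Identical breaker that is off; origin and axes as for breaker_tripped.
- handle_spare (a joint): Its handle, same meaning; at -0.20 (OFF), to be left there.
- glue: White glue bottle standing on the bench, 52 mm across, 160 mm tall; origin at the centre of its foot.
- wheel: White skateboard wheel lying flat, 53 mm across, 32 mm tall; origin at the centre of its underside.
- driver: Screwdriver with wooden handle lying on the bench; origin under its middle.
- screws: Carton of screws, 60 x 90 x 50 mm; origin at the centre of its underside.

How it is judged (in metres and radians):
On the way, in this order (a step that is already met when the one before it is completed fails the run):
1. the tripped handle is pushed past its OFF rest, towards the reset stop (beyond -0.25 rad) (value of joint handle_tripped below -0.25 rad), for 0.1 s.
2. the handle is thrown on and stays on (above 0.22 rad) (value of joint handle_tripped above 0.22 rad), for 0.3 s.
At the end, for the whole second after the job is handed in: The handle of the breaker that had tripped stands by itself at ON (above 0.22 rad, at rest); the live breaker's handle is still at ON (above 0.2 rad) and the spare's still at OFF (below -0.15 rad) (value of joint handle_tripped above 0.22 rad and velocity of joint handle_tripped between -0.05 and 0.05 rad/s and value of joint handle_live above 0.2 rad and value of joint handle_spare below -0.15 rad); the robot touches nothing.
It fails at once if the tripped breaker (handle or case) is loaded with more than 22 N (contact force between breaker_tripped and the fingers above 22 N or contact force between breaker_tripped and the arm above 22 N).
It fails at once if a neighbouring breaker is switched (value of joint handle_live below 0.1 rad or value of joint handle_spare above -0.1 rad).
It fails at once if a thing on the bench is moved by more than 30 mm (distance of any of glue, wheel, driver, screws from where it was at the start of the episode above 0.03 m).
It also fails if it takes over 48 s, if anything falls off the work surface, if the arm or the gripper's body presses on something with over 40 N, if the wrist force passes 120 N, or if a joint passes its speed limit or range.

## Robot

A 6-joint arm with a two-finger parallel gripper is mounted at the origin on the work surface. World frame = base frame: x ahead of the robot, y to its left, z up, the work surface at z = 0. Lengths are in mm, angles in rad, forces in N, time in s.
With the tool pointing down it reaches from about 250 to 850 mm from the base axis. Payload 12.5 kg.
Tool frame: the origin (TCP) lies at the very end of the fingers, on their centre line; the grasp point (between the pads) lies 19 mm behind it; z points along the fingers, y is the line along which they close (so a half turn about z gives the same grasp; the last joint's range is limited). The gripper opens to 93 mm and grips with 3 to 60 N. Pads are 15 mm wide; open, the fingers measure 128 mm over their backs; the gripper's body (75 mm by 188 mm) begins 65 mm behind the grasp point.
Start: joints at [-1.419, 0.351, 1.652, -0, 1.139, -0.085], TCP at [129.047, -534.632, 218.633] pointing down, gripper open.
Joint ranges: [-2.75, 2.75], [-0.79, 2.1], [0.01, 2.65], [-1.57, 4.71], [0.07, 3.14], [-2.87, 2.87]. Speed limits (rad/s): [2.22, 2.22, 2.79, 3.14, 3.14, 3.14].

## Interface

Orientations are given as a rotation vector (axis times angle).
In Python, from cell import arm, vision gives the robot as it stands. The module is installed in compiled form; this text tells all that it offers.
- The arm moves only by the shell command python3 -m creep 'ROWS' [FORCE]. ROWS is JSON, a list of rows, each an object of numbers: "tx", "ty", "tz": the shift along the world's x, y, z in m; "yaw": the turn about the world's z in degrees; "hand": the finger opening in m, from 0 to 0.093. A call has 1 to 20 rows; each row is the pose to reach, as a shift and turn from the pose commanded when the call began; what a row does not reach only later rows make up. A row lasts 1/12 s, in which the tool goes at most 41.7 mm and 7.16 degrees, less where a joint would pass 70% of its speed; a pose out of reach is approached as far as the arm can. A call with a gripper value outside its range is refused whole. The fingers move at their own pace and stop on an object; FORCE is the grip in N (left out, the last holds). Time passes only in rows, so rows that repeat a pose let the fingers close. It gives the time, the measured TCP pose, the force, the opening and the grip force at its end, in the units of the state.
- arm.get_obs(): the state, without advancing time (a new reading comes with each control period).
- vision.capture(name): name is "scene" or "top" or "wrist"; returns a dict with "frame" (384x512x3 uint8, red, green, blue), "camera_matrix" (3x3 intrinsics, pixels), "T" (4x4, takes a point from camera to world coordinates). Camera axes: x right, y down, z forward; pixel columns grow to the right and rows downward; lengths in mm; the calibration is good to about 2 mm. A picture is of the moment at which its call begins. There is no depth.
- arm.finish_job(): hands the job in; it is judged then, once.
The state is a dict: "time_s": time; "qpos": joint angles; "dq": joint speeds; "tau": joint torques, N m; "ee_pos": TCP position; "tcp_rot": TCP orientation; "contact_force": force on the tool from outside, world axes, zero at the start; "wrist_torque": the same for the moment, N m; "finger_gap": opening from 0.0 (shut) to 1.0 (fully open); "grip_force": force on a finger pad.
Only numpy, scipy, OpenCV 4.12 (cv2) and the standard library are available. Lean on these libraries where they do the work, as an engineer would, in place of code of your own. Each camera call takes 0.05 s, during which the arm holds its last target. There are 200 camera calls.

## Working session

There is one attempt and no reset: what is moved stays moved. The work goes in short steps, Python scripts to look and compute and a shell command to move; the robot and the scene stay as the last step left them, time stands still between calls to the robot, and variables do not carry over. Pictures are saved under pics/ and viewed, at most 10 in all, crops included, and the job is handed in when it is done.

```bash
mkdir -p pics
python3 - <<'E'
from cell import arm, vision
import cv2, numpy as np
for n in ["scene","top"]:
    c=vision.capture(n); cv2.imwrite(f"pics/{n}0.png",cv2.resize(c["frame"][:,:,::-1],(800,600),interpolation=cv2.INTER_CUBIC))
    np.savez(f"pics/{n}0.npz",K=c["camera_matrix"],T=c["T"],f=c["frame"])
    print(n,c["camera_matrix"].round(1).tolist(),c["T"].round(3).tolist())
o=arm.get_obs(); print(o)
E
```

```text
scene [[364.8, 0.0, 258.8], [0.0, 364.8, 189.9], [0.0, 0.0, 1.0]] [[-0.703, 0.422, -0.572, 1233.201], [0.711, 0.412, -0.57, 725.511], [-0.005, -0.808, -0.59, 790.344], [0.0, 0.0, 0.0, 1.0]]
top [[355.5, 0.0, 253.4], [0.0, 355.5, 195.0], [0.0, 0.0, 1.0]] [[-0.011, -0.99, 0.139, 446.034], [-1.0, 0.008, -0.023, 77.958], [0.021, -0.139, -0.99, 1083.597], [0.0, 0.0, 0.0, 1.0]]
{'time_s': 0.1, 'qpos': array([-1.41860320e+00,  3.51176219e-01,  1.65234528e+00,  1.01287086e-06,
        1.13908929e+00, -8.45832426e-02]), 'dq': array([ 7.65376029e-04, -2.15289871e-03,  1.92767080e-04,  2.32181105e-03,
       -4.19065458e-05,  3.06916044e-04]), 'tau': array([ 6.58896224e-04, -4.98026240e+01, -2.85703790e+01,  6.99681602e-02,
        2.38686008e-02, -4.44293289e-05]), 'ee_pos': array([ 129.00187602, -534.34783916,  218.16425068]), 'tcp_rot': array([-3.11859206e+00, -3.70938400e-01,  5.25927894e-05]), 'contact_force': array([ 0.11870429,  0.60894746, -0.1731444 ]), 'wrist_torque': array([-0.00444608,  0.02975686,  0.00062126]), 'grip_force': 0.0, 'finger_gap': 1.0004300313538703}
```

View pics/scene0.png

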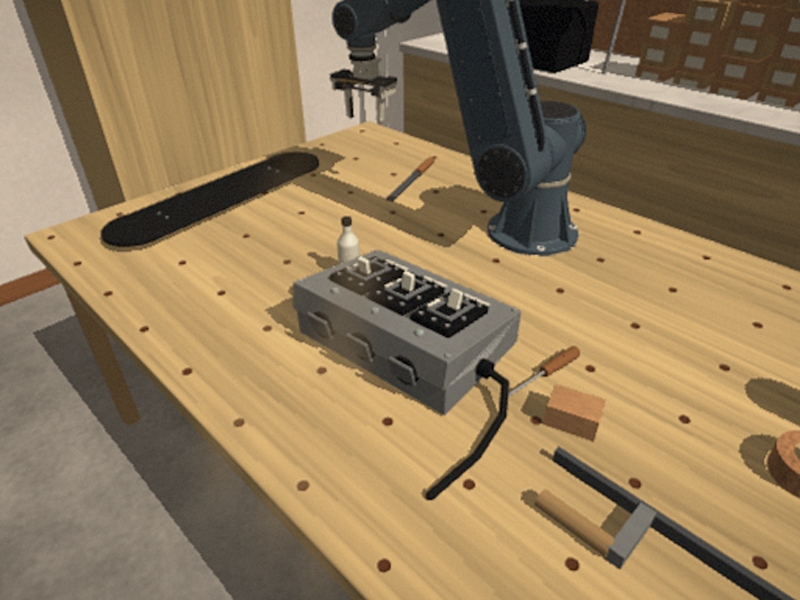

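View pics/top0.png

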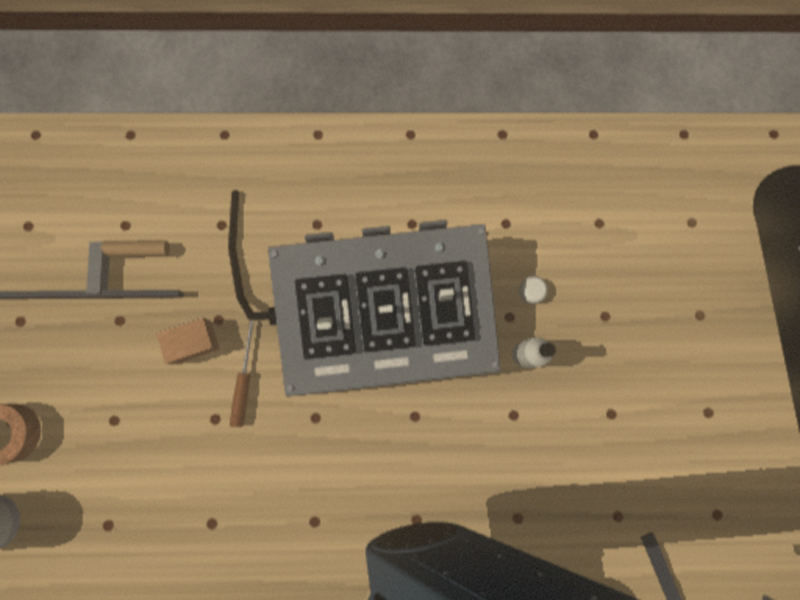

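The top view shows the left handle (323,325) near/OFF, the middle one (385,309) midway/tripped and the right one (447,294) far/ON. Glue is at (535,352) and the wheel at (535,290). I'll enlarge the console.

Run:
```python
import cv2, numpy as np
f=np.load("pics/top0.npz")["f"]; c=f[140:255,168:323]
cv2.imwrite("pics/crop.png",cv2.resize(c[:,:,::-1],None,fx=5,fy=5,interpolation=cv2.INTER_CUBIC))
```

```text
(no output)
```

View pics/crop.png

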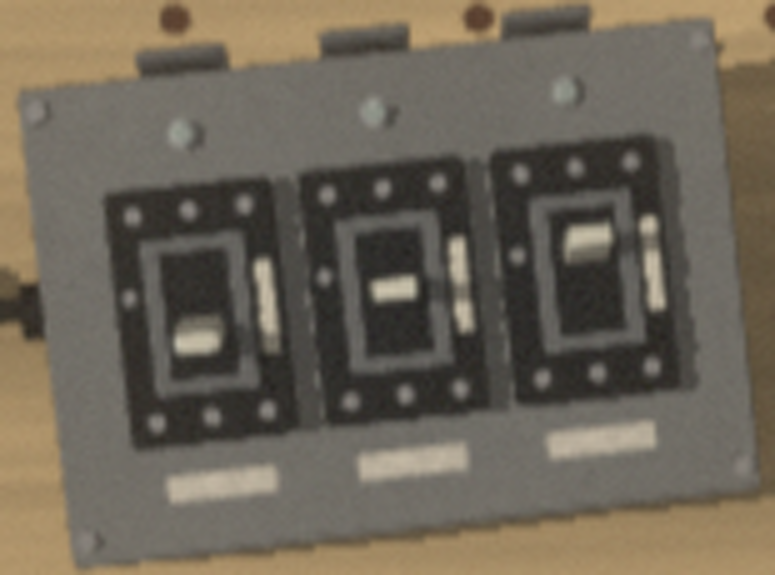

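```bash
cat > fit.py <<'E'
import numpy as np
from scipy.optimize import least_squares
d=np.load("pics/top0.npz");K,T=d["K"],d["T"];Ti=np.linalg.inv(T)
def proj(P):
    q=(Ti[:3,:3]@np.asarray(P).T).T+Ti[:3,3]; q=q@K.T; return q[:,:2]/q[:,2:]
n=np.array([-np.sin(.175),0,np.cos(.175)]);s=np.array([np.cos(.175),0,np.sin(.175)]);e=np.array([0,1,0])
sg=[(1,1),(1,-1),(-1,-1),(-1,1)]
con=[(20,90),(713,20),(757,485),(77,567)]
case=[[(106,193),(270,178),(299,428),(135,447)],[(300,177),(465,157),(490,408),(325,425)],[(490,152),(655,135),(688,383),(517,403)]]
fr=[[(140,243),(243,232),(260,384),(158,396)],[(335,221),(437,210),(454,362),(352,373)],[(528,199),(630,188),(646,343),(545,354)]]
tips=[(197,345),(394,290),(587,247)]; ang=[-.2,.05,.28]
def model(p):
    x,y,w,o=p; L=[];
    for a,b in sg: L.append([a*131,b*192,115+a*23])
    for i in range(3):
        h=np.array([0,105*(1-i),115])+o*s-20*n
        L+= [h+35*n+a*70*s+b*45*e for a,b in sg]
        L+= [h+41*n+a*42*s+b*28*e for a,b in sg]
        L.append(h+72*(np.cos(ang[i])*n+np.sin(ang[i])*s))
    c,S=np.cos(w),np.sin(w);R=np.array([[c,-S,0],[S,c,0],[0,0,1]])
    return np.array(L)@R.T+[x,y,0]
obs=list(con)
for i in range(3): obs+=case[i]+fr[i]+[tips[i]]
obs=(np.array(obs)+.5)/5-.5+[168,140]
r=least_squares(lambda p:(proj(model(p))-obs).ravel(),[600,80,.1,0],loss="soft_l1")
print(r.x); print((proj(model(r.x))-obs).round(1).tolist())
x,y,w,o=r.x;h=o*s-20*n;c,S=np.cos(w),np.sin(w)
print("hinge mid",x+c*h[0],y+S*h[0],115+h[2])
def ray(uv,z):
    v=T[:3,:3]@np.linalg.inv(K)@[*uv,1];return (T[:3,3]+v*(z-T[2,3])/v[2])[:2]
print("glue",ray((535*.64,352*.64),80),"wheel",ray((535*.64,290*.64),20))
E
python3 fit.py
```

```text
[5.74261746e+02 7.50394403e+01 1.02711785e-01 5.38378737e-02]
[[-0.8, -0.8], [0.3, -1.5], [1.2, 1.1], [-0.9, 0.6], [-0.7, -0.0], [-0.0, -0.6], [-0.1, 0.9], [-0.5, 0.8], [-0.2, -0.3], [0.1, -0.4], [0.2, 0.3], [-0.2, 0.2], [0.2, -0.2], [-0.5, -1.0], [-0.3, -0.6], [0.2, 0.5], [0.2, 0.8], [-0.1, -0.2], [0.3, -0.2], [0.2, 0.4], [-0.1, 0.5], [0.3, -0.4], [0.2, -0.2], [0.1, -0.3], [-1.2, 1.2], [0.3, 0.9], [0.1, 0.0], [0.3, -0.0], [0.3, -0.1], [0.0, -0.0], [0.9, -2.4]]
hinge mid 577.778293089737 75.4019066606539 95.31484283381886
glue [ 497.99640476 -196.24605707] wheel [ 621.80720432 -218.17317439]
```

The fit is good to about 1 px. The hinge is at (578, 75, 95) and the console yaw is 5.9°. I'll move above the far side of the middle handle with the fingers shut.

```bash
python3 -m creep '[{"tx":0.0,"ty":0.0,"tz":0.03,"yaw":-4,"hand":0},{"tx":0.475,"ty":0.613,"tz":0.03,"yaw":-7.6,"hand":0},{"tx":0.475,"ty":0.613,"tz":0.03,"yaw":-7.6,"hand":0},{"tx":0.475,"ty":0.613,"tz":0.03,"yaw":-7.6,"hand":0},{"tx":0.475,"ty":0.613,"tz":0.03,"yaw":-7.6,"hand":0},{"tx":0.475,"ty":0.613,"tz":0.03,"yaw":-7.6,"hand":0},{"tx":0.475,"ty":0.613,"tz":0.03,"yaw":-7.6,"hand":0},{"tx":0.475,"ty":0.613,"tz":0.03,"yaw":-7.6,"hand":0},{"tx":0.475,"ty":0.613,"tz":0.03,"yaw":-7.6,"hand":0},{"tx":0.475,"ty":0.613,"tz":0.03,"yaw":-7.6,"hand":0},{"tx":0.475,"ty":0.613,"tz":0.03,"yaw":-7.6,"hand":0},{"tx":0.475,"ty":0.613,"tz":0.03,"yaw":-7.6,"hand":0},{"tx":0.475,"ty":0.613,"tz":0.03,"yaw":-7.6,"hand":0},{"tx":0.475,"ty":0.613,"tz":0.03,"yaw":-7.6,"hand":0},{"tx":0.475,"ty":0.613,"tz":0.03,"yaw":-7.6,"hand":0},{"tx":0.475,"ty":0.613,"tz":0.03,"yaw":-7.6,"hand":0},{"tx":0.475,"ty":0.613,"tz":0.03,"yaw":-7.6,"hand":0},{"tx":0.475,"ty":0.613,"tz":0.03,"yaw":-7.6,"hand":0},{"tx":0.475,"ty":0.613,"tz":0.03,"yaw":-7.6,"hand":0},{"tx":0.475,"ty":0.613,"tz":0.03,"yaw":-7.6,"hand":0}]' 10; python3 -m creep '[{"tx":0,"ty":0,"tz":0}]'
cat > st.py <<'E'
import numpy as np
from cell import arm
o=arm.get_obs();p=o["ee_pos"]-[577.8,75.4,95.3];c,s=np.cos(.1027),np.sin(.1027)
f=o["contact_force"]
print("t",o["time_s"],"x'y'z",np.round([c*p[0]+s*p[1],-s*p[0]+c*p[1],p[2]],2),"F x'y'z",np.round([c*f[0]+s*f[1],-s*f[0]+c*f[1],f[2]],2),"|F|",np.linalg.norm(f).round(2),o["ee_pos"].round(1),o["tcp_rot"].round(4))
E
python3 st.py
```

```text
time_s: 1.77
ee_pos: [605.4, 81.6, 248.0]
tcp_rot: [-3.137, -0.166, 0.001]
contact_force: [0.9, -0.8, -0.2]
finger_gap: 0.004
grip_force: 0.0
t 1.7667 x'y'z [ 28.07   3.37 152.71] F x'y'z [ 0.81 -0.93 -0.24] |F| 1.26 [605.4  81.6 248. ] [-3.1367e+00 -1.6610e-01  6.0000e-04]$[0]: bad value
```

```bash
python3 -m creep '[{"tx":-0.0035,"ty":-0.0035,"tz":-0.02,"yaw":0.0,"hand":0.0},{"tx":-0.0035,"ty":-0.0035,"tz":-0.05,"yaw":0.0,"hand":0.0},{"tx":-0.0035,"ty":-0.0035,"tz":-0.07,"yaw":0.0,"hand":0.0},{"tx":-0.0035,"ty":-0.0035,"tz":-0.083,"yaw":0.0,"hand":0.0},{"tx":-0.0035,"ty":-0.0035,"tz":-0.083,"yaw":0.0,"hand":0.0},{"tx":-0.0035,"ty":-0.0035,"tz":-0.083,"yaw":0.0,"hand":0.0}]'; python3 st.py
python3 - <<'E'
from cell import vision
import cv2,numpy as np
f=vision.capture("scene")["frame"][140:240,170:350]
g=vision.capture("wrist")["frame"]
a=cv2.resize(f,(720,400),interpolation=cv2.INTER_CUBIC)
cv2.imwrite("pics/s1.png",a[:,:,::-1]);cv2.imwrite("pics/w1.png",g[:,:,::-1])
E
```

```text
time_s: 2.27
ee_pos: [600.3, 74.9, 165.3]
tcp_rot: [-3.137, -0.164, 0.002]
contact_force: [0.4, -0.1, 0.1]
finger_gap: 0.009
grip_force: 0.0
t 2.2667 x'y'z [22.34 -2.83 70.03] F x'y'z [ 0.38 -0.11  0.08] |F| 0.41 [600.3  74.9 165.3] [-3.1373e+00 -1.6360e-01  2.1000e-03]
```

View pics/s1.png

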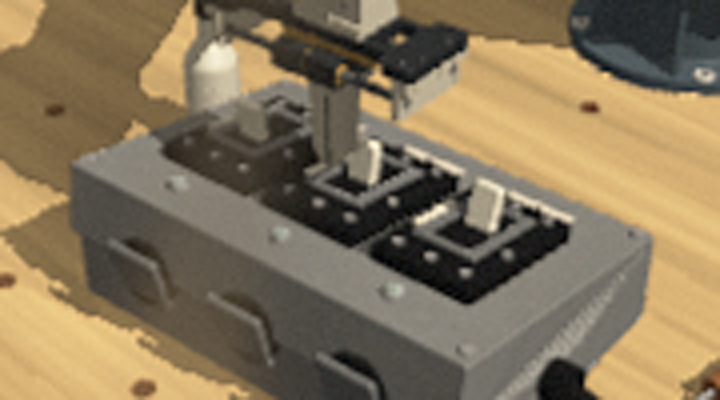

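View pics/w1.png

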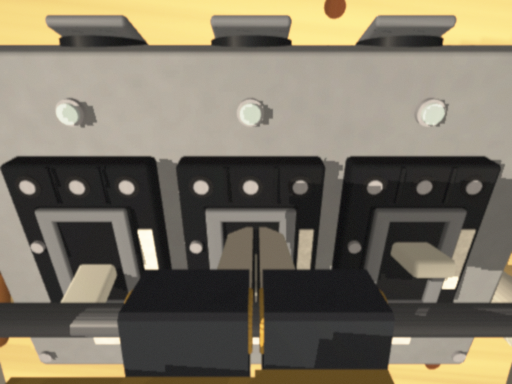

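Scene view: the closed fingers (340,165) stand on the far side of the tripped handle (368,165), over its own breaker. The wrist view confirms they are inside the middle frame. Next: lower and approach.

```bash
python3 -m creep '[{"tx":0.0,"ty":0.002,"tz":-0.008,"yaw":0.0,"hand":0.0},{"tx":0.0,"ty":0.002,"tz":-0.014,"yaw":0.0,"hand":0.0},{"tx":0.0,"ty":0.002,"tz":-0.017,"yaw":0.0,"hand":0.0},{"tx":0.0,"ty":0.002,"tz":-0.017,"yaw":0.0,"hand":0.0},{"tx":-0.004,"ty":0.0016,"tz":-0.017,"yaw":0.0,"hand":0.0},{"tx":-0.007,"ty":0.0013,"tz":-0.017,"yaw":0.0,"hand":0.0},{"tx":-0.009,"ty":0.001,"tz":-0.017,"yaw":0.0,"hand":0.0},{"tx":-0.010,"ty":0.001,"tz":-0.017,"yaw":0.0,"hand":0.0},{"tx":-0.010,"ty":0.001,"tz":-0.017,"yaw":0.0,"hand":0.0}]' | tail -1; python3 st.py
```

```text
grip_force: 0.0
t 3.1167 x'y'z [12.58 -0.83 53.58] F x'y'z [ 0.01  0.3  -0.54] |F| 0.61 [590.4  75.9 148.9] [-3.1373e+00 -1.6350e-01 -5.0000e-04]
```

```bash
python3 -m creep '[{"tx":-0.0015,"ty":-0.0001,"tz":0.0,"yaw":0.0,"hand":0.0},{"tx":-0.003,"ty":-0.0003,"tz":0.0,"yaw":0.0,"hand":0.0},{"tx":-0.0045,"ty":-0.0004,"tz":0.0,"yaw":0.0,"hand":0.0},{"tx":-0.006,"ty":-0.0006,"tz":0.0,"yaw":0.0,"hand":0.0},{"tx":-0.006,"ty":-0.0006,"tz":0.0,"yaw":0.0,"hand":0.0}]' |tail -1; python3 st.py
python3 -m creep '[{"tx":-0.001,"ty":-0.0001,"tz":-0.0001,"yaw":0.0,"hand":0.0},{"tx":-0.002,"ty":-0.0002,"tz":-0.0003,"yaw":0.0,"hand":0.0},{"tx":-0.003,"ty":-0.0003,"tz":-0.0004,"yaw":0.0,"hand":0.0},{"tx":-0.003,"ty":-0.0003,"tz":-0.0004,"yaw":0.0,"hand":0.0}]' |tail -1; python3 st.py
```

```text
grip_force: 0.0
t 3.5333 x'y'z [ 6.41 -0.79 53.29] F x'y'z [ 0.51 -0.08  0.12] |F| 0.53 [584.3  75.3 148.6] [-3.1373e+00 -1.6360e-01  4.0000e-04]
grip_force: 0.1
t 3.8667 x'y'z [ 3.55 -0.8  52.98] F x'y'z [-0.49  0.63 -0.44] |F| 0.91 [581.4  75.  148.3] [-3.1373e+00 -1.6350e-01  1.0000e-04]
```

```bash
for i in 1 2 3; do python3 -m creep '[{"tx":-0.001,"ty":-0.0001,"tz":-0.0001,"yaw":0.0,"hand":0.0},{"tx":-0.002,"ty":-0.0002,"tz":-0.0002,"yaw":0.0,"hand":0.0},{"tx":-0.002,"ty":-0.0002,"tz":-0.0002,"yaw":0.0,"hand":0.0}]' |tail -1; python3 st.py; done
```

```text
grip_force: 0.0
t 4.1167 x'y'z [ 1.32 -0.78 52.62] F x'y'z [-0.49  0.15  0.9 ] |F| 1.03 [579.2  74.8 147.9] [ 3.1373e+00  1.6360e-01 -9.0000e-04]
grip_force: 0.0
t 4.3667 x'y'z [-0.64 -0.77 52.42] F x'y'z [ 0.83 -0.6   0.41] |F| 1.1 [577.2  74.6 147.7] [-3.1373e+00 -1.6360e-01  7.0000e-04]
grip_force: 0.0
t 4.6167 x'y'z [-2.54 -0.8  52.31] F x'y'z [-0.24 -0.42 -0.57] |F| 0.75 [575.4  74.3 147.6] [-3.1373e+00 -1.6350e-01  3.0000e-04]
```

Run:
```python
from cell import vision
import cv2,numpy as np
f=vision.capture("scene")["frame"][160:220,220:310]
cv2.imwrite("pics/s2.png",cv2.resize(f,(720,480),interpolation=cv2.INTER_CUBIC)[:,:,::-1])
```

```text
(no output)
```

View pics/s2.png

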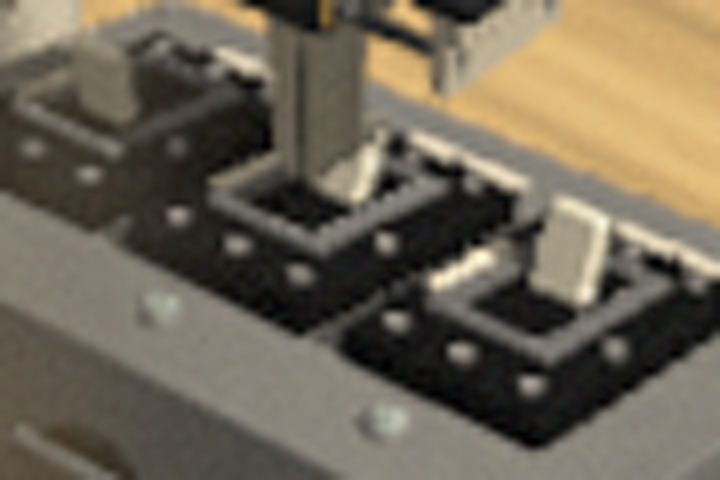

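The middle handle at (365,170) has snapped to its OFF lean, ahead of the fingers. Now creeping on to find the contact.

```bash
for i in 1 2 3 4; do python3 -m creep '[{"tx":-0.0005,"ty":-0.00005,"tz":-0.0002,"yaw":0.0,"hand":0.0},{"tx":-0.001,"ty":-0.0001,"tz":-0.0003,"yaw":0.0,"hand":0.0},{"tx":-0.0015,"ty":-0.00015,"tz":-0.0005,"yaw":0.0,"hand":0.0},{"tx":-0.0015,"ty":-0.00015,"tz":-0.0005,"yaw":0.0,"hand":0.0}]' |tail -1; python3 st.py; done
```

```text
grip_force: 0.0
t 5.0 x'y'z [-3.97 -0.77 51.77] F x'y'z [-0.37  0.31  1.26] |F| 1.35 [573.9  74.2 147.1] [-3.1373e+00 -1.6360e-01  2.0000e-04]
grip_force: 0.0
t 5.3333 x'y'z [-5.5  -0.79 51.29] F x'y'z [-0.65  0.12  0.79] |F| 1.03 [572.4  74.  146.6] [-3.1373e+00 -1.6340e-01  3.0000e-04]
grip_force: 0.9
t 5.6667 x'y'z [-6.51 -0.78 51.03] F x'y'z [2.17 0.35 0.19] |F| 2.21 [571.4  74.  146.3] [-3.1373e+00 -1.6350e-01 -1.8000e-03]
grip_force: 1.5
t 6.0 x'y'z [-8.33 -0.78 50.39] F x'y'z [ 3.11 -1.27  0.59] |F| 3.41 [569.6  73.8 145.7] [-3.1373e+00 -1.6350e-01 -4.0000e-04]
```

```bash
for i in 1 2; do python3 -m creep '[{"tx":-0.0004,"ty":-0.00004,"tz":-0.0002,"yaw":0.0,"hand":0.0},{"tx":-0.0008,"ty":-0.00008,"tz":-0.0004,"yaw":0.0,"hand":0.0},{"tx":-0.0008,"ty":-0.00008,"tz":-0.0004,"yaw":0.0,"hand":0.0}]' |tail -1; python3 st.py; done
```

```text
grip_force: 1.5
t 6.25 x'y'z [-9.26 -0.81 50.  ] F x'y'z [ 2.11 -0.02  2.32] |F| 3.13 [568.7  73.6 145.3] [ 3.1373e+00  1.6360e-01 -1.0000e-04]
grip_force: 1.5
t 6.5 x'y'z [-10.12  -0.76  49.58] F x'y'z [ 2.03 -0.03  2.89] |F| 3.54 [567.8  73.6 144.9] [ 3.1373e+00  1.6350e-01 -3.0000e-04]
```

```bash
for i in 1 2; do python3 -m creep '[{"tx":-0.0004,"ty":-0.00004,"tz":-0.0002,"yaw":0.0,"hand":0.0},{"tx":-0.0008,"ty":-0.00008,"tz":-0.0004,"yaw":0.0,"hand":0.0},{"tx":-0.0008,"ty":-0.00008,"tz":-0.0004,"yaw":0.0,"hand":0.0}]' |tail -1; python3 st.py; done
```

```text
grip_force: 1.6
t 6.75 x'y'z [-10.9   -0.78  49.14] F x'y'z [ 1.87 -0.06  2.65] |F| 3.24 [567.   73.5 144.4] [-3.1373e+00 -1.6350e-01  2.0000e-04]
grip_force: 1.6
t 7.0 x'y'z [-11.71  -0.77  48.69] F x'y'z [ 1.72 -0.22  2.96] |F| 3.43 [566.2  73.4 144. ] [ 3.1373e+00  1.6350e-01 -3.0000e-04]
```

```bash
for i in 1 2; do python3 -m creep '[{"tx":-0.0004,"ty":-0.00004,"tz":-0.0002,"yaw":0.0,"hand":0.0},{"tx":-0.0008,"ty":-0.00008,"tz":-0.0004,"yaw":0.0,"hand":0.0},{"tx":-0.0008,"ty":-0.00008,"tz":-0.0004,"yaw":0.0,"hand":0.0}]' |tail -1; python3 st.py; done
```

```text
grip_force: 1.4
t 7.25 x'y'z [-12.54  -0.75  48.26] F x'y'z [1.   0.68 3.05] |F| 3.28 [565.4  73.4 143.6] [-3.1373e+00 -1.6350e-01  4.0000e-04]
grip_force: 1.5
t 7.5 x'y'z [-13.36  -0.77  47.85] F x'y'z [ 1.58 -0.34  3.03] |F| 3.43 [564.6  73.3 143.1] [ 3.1373e+00  1.6360e-01 -5.0000e-04]
```

```bash
for i in 1 2; do python3 -m creep '[{"tx":-0.0004,"ty":-0.00004,"tz":-0.0002,"yaw":0.0,"hand":0.0},{"tx":-0.0008,"ty":-0.00008,"tz":-0.0004,"yaw":0.0,"hand":0.0},{"tx":-0.0008,"ty":-0.00008,"tz":-0.0004,"yaw":0.0,"hand":0.0}]' |tail -1; python3 st.py; done
```

```text
grip_force: 1.7
t 7.75 x'y'z [-14.04  -0.79  47.52] F x'y'z [ 1.2  -1.05  4.03] |F| 4.33 [563.9  73.2 142.8] [3.1373 0.1635 0.    ]
grip_force: 2.7
t 8.0 x'y'z [-14.36  -0.78  47.43] F x'y'z [2.27 0.18 5.53] |F| 5.98 [563.6  73.2 142.7] [-3.1373e+00 -1.6340e-01 -2.1000e-03]
```

The reset spring is met at about -0.34 rad, but friction tilts the force upwards. I'll raise slightly so the push stays normal to the handle.

```bash
python3 -m creep '[{"tx":0.0,"ty":0.0,"tz":0.0003,"yaw":0.0,"hand":0.0},{"tx":0.0,"ty":0.0,"tz":0.0006,"yaw":0.0,"hand":0.0},{"tx":0.0,"ty":0.0,"tz":0.0006,"yaw":0.0,"hand":0.0}]' |tail -1; python3 st.py;  python3 -m creep '[{"tx":-0.0003,"ty":-0.00003,"tz":0.0,"yaw":0.0,"hand":0.0},{"tx":-0.0006,"ty":-0.00006,"tz":0.0,"yaw":0.0,"hand":0.0},{"tx":-0.0006,"ty":-0.00006,"tz":0.0,"yaw":0.0,"hand":0.0}]' |tail -1; python3 st.py
```

```text
grip_force: 2.7
t 8.25 x'y'z [-14.49  -0.76  47.71] F x'y'z [ 5.25 -0.4   1.09] |F| 5.38 [563.5  73.2 143. ] [-3.1373e+00 -1.6350e-01 -1.2000e-03]
grip_force: 3.2
t 8.5 x'y'z [-14.75  -0.78  47.76] F x'y'z [ 7.22  0.49 -0.3 ] |F| 7.24 [563.2  73.1 143.1] [-3.1373e+00 -1.6350e-01 -2.8000e-03]
```

```bash
python3 -m creep '[{"tx":-0.0003,"ty":-0.00003,"tz":-0.0003,"yaw":0.0,"hand":0.0},{"tx":-0.0005,"ty":-0.00005,"tz":-0.0005,"yaw":0.0,"hand":0.0},{"tx":-0.0005,"ty":-0.00005,"tz":-0.0005,"yaw":0.0,"hand":0.0}]' |tail -1; python3 st.py;  python3 -m creep '[{"tx":-0.0003,"ty":-0.00003,"tz":-0.0002,"yaw":0.0,"hand":0.0},{"tx":-0.0005,"ty":-0.00005,"tz":-0.0003,"yaw":0.0,"hand":0.0},{"tx":-0.0005,"ty":-0.00005,"tz":-0.0003,"yaw":0.0,"hand":0.0}]' |tail -1; python3 st.py
```

```text
grip_force: 4.0
t 8.75 x'y'z [-14.85  -0.79  47.57] F x'y'z [ 8.46 -0.61  1.88] |F| 8.69 [563.1  73.1 142.9] [-3.1372 -0.1634 -0.0043]
grip_force: 4.6
t 9.0 x'y'z [-14.95  -0.79  47.53] F x'y'z [ 9.98 -0.06  2.9 ] |F| 10.4 [563.   73.1 142.8] [-3.1372 -0.1634 -0.006 ]
```

```bash
for i in 1 2; do python3 -m creep '[{"tx":-0.0003,"ty":-0.00003,"tz":-0.0002,"yaw":0.0,"hand":0.0},{"tx":-0.0005,"ty":-0.00005,"tz":-0.0004,"yaw":0.0,"hand":0.0},{"tx":-0.0005,"ty":-0.00005,"tz":-0.0004,"yaw":0.0,"hand":0.0}]' |tail -1; python3 st.py; done
```

```text
grip_force: 5.4
t 9.25 x'y'z [-15.08  -0.81  47.42] F x'y'z [10.36  1.02  3.81] |F| 11.08 [562.9  73.  142.7] [-3.1372 -0.1634 -0.0076]
grip_force: 6.1
t 9.5 x'y'z [-15.19  -0.78  47.32] F x'y'z [10.92  0.59  5.61] |F| 12.29 [562.8  73.1 142.6] [-3.1371 -0.1633 -0.0093]
```

```bash
for i in 1; do python3 -m creep '[{"tx":-0.0003,"ty":-0.00003,"tz":-0.0002,"yaw":0.0,"hand":0.0},{"tx":-0.0005,"ty":-0.00005,"tz":-0.0003,"yaw":0.0,"hand":0.0},{"tx":-0.0005,"ty":-0.00005,"tz":-0.0003,"yaw":0.0,"hand":0.0}]' |tail -1; python3 st.py; done
```

```text
grip_force: 6.6
t 9.75 x'y'z [-15.39  -0.8   47.22] F x'y'z [10.8   0.27  5.71] |F| 12.22 [562.6  73.  142.5] [-3.1371 -0.1633 -0.0105]
```

```bash
for i in 1 2; do python3 -m creep '[{"tx":-0.0002,"ty":-0.00002,"tz":-0.0001,"yaw":0.0,"hand":0.0},{"tx":-0.0004,"ty":-0.00004,"tz":-0.0002,"yaw":0.0,"hand":0.0},{"tx":-0.0004,"ty":-0.00004,"tz":-0.0002,"yaw":0.0,"hand":0.0}]' |tail -1; python3 st.py; done
```

```text
grip_force: 5.1
t 10.0 x'y'z [-16.8   -0.79  46.47] F x'y'z [8.17 0.04 4.42] |F| 9.29 [561.2  72.9 141.8] [-3.1372 -0.1635 -0.0063]
grip_force: 5.4
t 10.25 x'y'z [-16.96  -0.79  46.41] F x'y'z [8.63 0.32 5.23] |F| 10.09 [561.   72.9 141.7] [-3.1372 -0.1634 -0.0073]
```

```bash
for i in 1; do python3 -m creep '[{"tx":-0.0002,"ty":-0.00002,"tz":-0.0001,"yaw":0.0,"hand":0.0},{"tx":-0.0004,"ty":-0.00004,"tz":-0.0002,"yaw":0.0,"hand":0.0},{"tx":-0.0004,"ty":-0.00004,"tz":-0.0002,"yaw":0.0,"hand":0.0}]' |tail -1; python3 st.py; done
```

```text
grip_force: 5.8
t 10.5 x'y'z [-17.06  -0.8   46.39] F x'y'z [9.64 0.02 5.91] |F| 11.31 [560.9  72.9 141.7] [-3.1372 -0.1633 -0.0086]
```

The latch gave: force fell from 12.2 to 9.3 N with a 1.5 mm jump. The force is now rising on the stop, so I'll build it up to about 18 N.

```bash
for i in 1 2 3; do python3 -m creep '[{"tx":-0.0002,"ty":-0.00002,"tz":-0.0001,"yaw":0.0,"hand":0.0},{"tx":-0.0004,"ty":-0.00004,"tz":-0.0002,"yaw":0.0,"hand":0.0},{"tx":-0.0004,"ty":-0.00004,"tz":-0.0002,"yaw":0.0,"hand":0.0}]' |tail -1; python3 st.py; done
```

```text
grip_force: 6.3
t 10.75 x'y'z [-17.22  -0.8   46.31] F x'y'z [10.46 -0.31  6.84] |F| 12.5 [560.8  72.8 141.6] [-3.1371 -0.1633 -0.0096]
grip_force: 6.7
t 11.0 x'y'z [-17.35  -0.81  46.28] F x'y'z [12.58  1.18  6.41] |F| 14.17 [560.6  72.8 141.6] [-3.1371 -0.1633 -0.0107]
grip_force: 7.1
t 11.25 x'y'z [-17.49  -0.8   46.2 ] F x'y'z [12.56 -0.06  6.45] |F| 14.12 [560.5  72.8 141.5] [-3.1371 -0.1633 -0.0117]
```

```bash
for i in 1 2; do python3 -m creep '[{"tx":-0.0002,"ty":-0.00002,"tz":-0.0001,"yaw":0.0,"hand":0.0},{"tx":-0.0004,"ty":-0.00004,"tz":-0.0002,"yaw":0.0,"hand":0.0},{"tx":-0.0004,"ty":-0.00004,"tz":-0.0002,"yaw":0.0,"hand":0.0}]' |tail -1; python3 st.py; done
```

```text
grip_force: 7.6
t 11.5 x'y'z [-17.62  -0.8   46.15] F x'y'z [12.97  0.54  7.75] |F| 15.12 [560.4  72.8 141.4] [-3.1371 -0.1633 -0.0128]
grip_force: 8.1
t 11.75 x'y'z [-17.76  -0.79  46.1 ] F x'y'z [14.79  1.06  7.18] |F| 16.48 [560.2  72.8 141.4] [-3.137  -0.1632 -0.0139]
```

```bash
for i in 1 2; do python3 -m creep '[{"tx":-0.0002,"ty":-0.00002,"tz":-0.0001,"yaw":0.0,"hand":0.0},{"tx":-0.0004,"ty":-0.00004,"tz":-0.0002,"yaw":0.0,"hand":0.0},{"tx":-0.0004,"ty":-0.00004,"tz":-0.0002,"yaw":0.0,"hand":0.0}]' |tail -1; python3 st.py; done
```

```text
grip_force: 8.5
t 12.0 x'y'z [-17.87  -0.8   46.05] F x'y'z [15.72  1.16  8.48] |F| 17.9 [560.1  72.8 141.3] [-3.137  -0.1632 -0.0151]
grip_force: 9.0
t 12.25 x'y'z [-18.01  -0.8   46.  ] F x'y'z [16.53  0.18  8.78] |F| 18.72 [560.   72.8 141.3] [-3.137  -0.1632 -0.0162]
```

18.7 N on the stop, so it is reset. Backing off, then up and over to the near side.

```bash
python3 -m creep '[{"tx":0.003,"ty":0.0003,"tz":0.0015,"yaw":0.0,"hand":0.0},{"tx":0.006,"ty":0.0006,"tz":0.003,"yaw":0.0,"hand":0.0},{"tx":0.010,"ty":0.001,"tz":0.0055,"yaw":0.0,"hand":0.0},{"tx":0.014,"ty":0.0014,"tz":0.008,"yaw":0.0,"hand":0.0},{"tx":0.019,"ty":0.0019,"tz":0.011,"yaw":0.0,"hand":0.0},{"tx":0.024,"ty":0.0025,"tz":0.013,"yaw":0.0,"hand":0.0},{"tx":0.026,"ty":0.0027,"tz":0.016,"yaw":0.0,"hand":0.0},{"tx":0.026,"ty":0.0027,"tz":0.035,"yaw":0.0,"hand":0.0},{"tx":0.026,"ty":0.0027,"tz":0.06,"yaw":0.0,"hand":0.0},{"tx":0.026,"ty":0.0027,"tz":0.06,"yaw":0.0,"hand":0.0},{"tx":0.026,"ty":0.0027,"tz":0.06,"yaw":0.0,"hand":0.0}]' |tail -1; python3 st.py
```

```text
grip_force: 0.0
t 13.1667 x'y'z [  4.74  -0.73 104.91] F x'y'z [ 0.05  0.26 -0.47] |F| 0.54 [582.6  75.2 200.2] [-3.1373 -0.1636 -0.0032]
```

```bash
python3 -m creep '[{"tx":-0.02,"ty":-0.002,"tz":0.0,"yaw":0.0,"hand":0.0},{"tx":-0.04,"ty":-0.0041,"tz":0.0,"yaw":0.0,"hand":0.0},{"tx":-0.055,"ty":-0.0056,"tz":0.0,"yaw":0.0,"hand":0.0},{"tx":-0.055,"ty":-0.0056,"tz":0.0,"yaw":0.0,"hand":0.0},{"tx":-0.055,"ty":-0.0056,"tz":-0.015,"yaw":0.0,"hand":0.0},{"tx":-0.055,"ty":-0.0056,"tz":-0.03,"yaw":0.0,"hand":0.0},{"tx":-0.055,"ty":-0.0056,"tz":-0.042,"yaw":0.0,"hand":0.0},{"tx":-0.055,"ty":-0.0056,"tz":-0.048,"yaw":0.0,"hand":0.0},{"tx":-0.055,"ty":-0.0056,"tz":-0.048,"yaw":0.0,"hand":0.0}]' |tail -1; python3 st.py
python3 -m creep '[{"tx":0.002,"ty":0.0002,"tz":0.0,"yaw":0.0,"hand":0.0},{"tx":0.004,"ty":0.0004,"tz":0.0,"yaw":0.0,"hand":0.0},{"tx":0.006,"ty":0.0006,"tz":0.0,"yaw":0.0,"hand":0.0},{"tx":0.008,"ty":0.0008,"tz":0.0,"yaw":0.0,"hand":0.0},{"tx":0.010,"ty":0.001,"tz":0.0,"yaw":0.0,"hand":0.0},{"tx":0.012,"ty":0.0012,"tz":0.0,"yaw":0.0,"hand":0.0},{"tx":0.014,"ty":0.0014,"tz":0.0,"yaw":0.0,"hand":0.0},{"tx":0.014,"ty":0.0014,"tz":0.0,"yaw":0.0,"hand":0.0}]'|tail -1;  python3 st.py
```

```text
grip_force: 0.0
t 13.9167 x'y'z [-51.46  -0.63  54.19] F x'y'z [ 0.39  0.11 -0.41] |F| 0.58 [526.7  69.5 149.5] [-3.1373 -0.1634  0.0044]
grip_force: 1.6
t 14.5833 x'y'z [-37.13  -0.66  55.97] F x'y'z [-3.52 -0.09  1.45] |F| 3.8 [540.9  70.9 151.3] [-3.1373e+00 -1.6360e-01  1.3000e-03]
```

Contact on the near side at about 3.5 N. Continuing towards ON.

```bash
for i in 1 2 3; do python3 -m creep '[{"tx":0.0015,"ty":0.00015,"tz":0.0,"yaw":0.0,"hand":0.0},{"tx":0.003,"ty":0.0003,"tz":0.0,"yaw":0.0,"hand":0.0},{"tx":0.0045,"ty":0.0005,"tz":0.0,"yaw":0.0,"hand":0.0},{"tx":0.0045,"ty":0.0005,"tz":0.0,"yaw":0.0,"hand":0.0}]'|tail -1;  python3 st.py; done
```

```text
grip_force: 0.5
t 14.9167 x'y'z [-31.99  -0.66  55.89] F x'y'z [-1.04  0.02  0.49] |F| 1.15 [546.   71.5 151.2] [-3.1373e+00 -1.6360e-01 -1.3000e-03]
grip_force: 0.0
t 15.25 x'y'z [-27.44  -0.66  55.86] F x'y'z [-0.18  0.07 -0.27] |F| 0.33 [550.6  71.9 151.2] [-3.1373e+00 -1.6340e-01 -1.3000e-03]
grip_force: 0.0
t 15.5833 x'y'z [-23.06  -0.61  55.84] F x'y'z [-0.41  0.9  -0.05] |F| 0.99 [554.9  72.4 151.1] [3.1373e+00 1.6350e-01 7.0000e-04]
```

It seems to have snapped over. I'll retreat up and look with the top camera.

```bash
python3 -m creep '[{"tx":0.003,"ty":0.0003,"tz":0.0,"yaw":0.0,"hand":0.0},{"tx":0.006,"ty":0.0006,"tz":0.0,"yaw":0.0,"hand":0.0},{"tx":0.006,"ty":0.0006,"tz":0.0,"yaw":0.0,"hand":0.0}]'|tail -1;  python3 st.py
python3 -m creep '[{"tx":-0.01,"ty":-0.001,"tz":0.005,"yaw":0.0,"hand":0.0},{"tx":-0.025,"ty":-0.0025,"tz":0.02,"yaw":0.0,"hand":0.0},{"tx":-0.03,"ty":-0.003,"tz":0.05,"yaw":0.0,"hand":0.0},{"tx":-0.06,"ty":-0.006,"tz":0.08,"yaw":0.0,"hand":0.0},{"tx":-0.10,"ty":-0.01,"tz":0.1,"yaw":0.0,"hand":0.0},{"tx":-0.14,"ty":-0.014,"tz":0.12,"yaw":0.0,"hand":0.0},{"tx":-0.18,"ty":-0.018,"tz":0.13,"yaw":0.0,"hand":0.0},{"tx":-0.2,"ty":-0.02,"tz":0.13,"yaw":0.0,"hand":0.0},{"tx":-0.2,"ty":-0.02,"tz":0.13,"yaw":0.0,"hand":0.0},{"tx":-0.2,"ty":-0.02,"tz":0.13,"yaw":0.0,"hand":0.0},{"tx":-0.2,"ty":-0.02,"tz":0.13,"yaw":0.0,"hand":0.0}]'|tail -1;python3 st.py
python3 - <<'E'
from cell import vision
import cv2,numpy as np
f=vision.capture("top")["frame"][120:275,150:360]
cv2.imwrite("pics/t3.png",cv2.resize(f,None,fx=3.7,fy=3.7,interpolation=cv2.INTER_CUBIC)[:,:,::-1])
E
```

```text
grip_force: 0.0
t 15.8333 x'y'z [-16.85  -0.63  55.85] F x'y'z [-0.61  0.97 -0.75] |F| 1.37 [561.1  73.  151.1] [-3.1373e+00 -1.6350e-01 -6.0000e-04]
grip_force: 0.0
t 16.75 x'y'z [-2.1816e+02 -4.0000e-02  1.8604e+02] F x'y'z [1.48 0.25 0.43] |F| 1.57 [360.8  53.  281.3] [3.1373e+00 1.6330e-01 1.5000e-03]
```

View pics/t3.png

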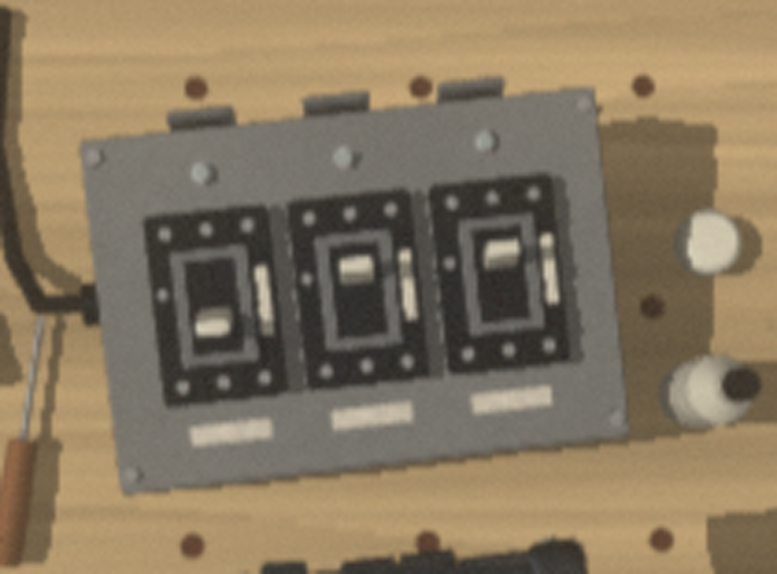

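The middle handle (356,268) now stands at ON, just like the live one (501,252). The spare (213,323) is still OFF, the bottle, wheel and screwdriver look untouched, and the hand is clear.

```bash
python3 -c "from cell import arm; print(arm.finish_job())"
```

```text
the job is handed in; nothing more can be done
None
```

I reset the tripped (middle) breaker and it now stays at ON; the latch gave at about 12 N, and the most I measured on the breaker was 18.7 N, at the end stop. The live and spare handles are unchanged, the hand is clear, and the job is handed in (no verdict was returned).

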